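# Clear a ridden-up blank from a drum sander's feed chute and feed the next one through

### The arm

A 6-joint arm with a two-finger parallel gripper is mounted at the origin on the work surface. World frame = base frame: x ahead of the robot, y to its left, z up, the work surface at z = 0. Lengths are in m, angles in degrees, forces in N, time in s.
With the tool pointing down it reaches from about 0.35 to 0.875 m from the base axis. Payload 4.2 kg.
Tool frame: the origin (TCP) lies at the very end of the fingers, on their centre line; the grasp point (between the pads) lies 19 mm behind it; z points along the fingers, y is the line along which they close (so a half turn about z gives the same grasp; the last joint's range is limited). The gripper opens to 87 mm and grips with 3 to 60 N. Pads are 19 mm wide; open, the fingers measure 117 mm over their backs; the gripper's body (75 mm by 190 mm) begins 51 mm behind the grasp point.
Start: joints at [-56.287, 22.042, 0.453, 0, -68.411, -14.817], TCP at [0.202, -0.591, 0.223] pointing down, gripper open.
Joint ranges: [-179.83, 179.83], [-69.29, 118.12], [-61.27, 80.66], [-181.25, 117.63], [-171.15, -9.14], [-177.46, 177.46]. Speed limits (degrees/s): [159.86, 159.86, 180, 180, 180, 180].

### API

Orientations are given as a 3x3 rotation matrix whose columns are the frame's x, y, z axes.
In Python, from station import sense, cams, r gives the robot as it stands. The module is installed in compiled form; this text tells all that it offers.
- The arm moves only by the tool step_arm, never from a script. Its argument "targets" is text: rows parted by semicolons, each of 4 numbers parted by spaces: the shift along the tool's x, y, z in cm, then the turn about the tool's z in degrees. In form: x y z turn; .... A call has 1 to 12 rows; each row shifts and turns the commanded pose from where the row before left it, along the tool's axes as they then stand; what a row does not reach is not made up. A row lasts 1/12 s, in which the tool goes at most 41.7 mm and 7.16 degrees, less where a joint would pass 70% of its speed; a pose out of reach is approached as far as the arm can. A call with a gripper value outside its range is refused whole. "claw" is the finger opening in cm, from 0 to 8.7, set as the call begins (left out, the last holds). The fingers move at their own pace and stop on an object; the grip force is fixed at half the most. Time passes only in rows, so rows that do not move let the fingers close. It gives the time, the measured TCP pose, the force, the opening and the grip force at its end, in the units of the state.
- sense(): the state, without advancing time (a new reading comes with each control period).
- cams.capture(name): name is "scene" or "top"; returns a dict with "frame" (480x640x3 uint8, blue, green, red), "vertical_fov" (degrees; the focal length in pixels is half the picture's height over the tangent of half this angle, whatever the lens; pixels are square), "cx", "cy" (the principal point, pixels), "eye" and "rotation" of the camera in the world. Camera axes: x right, y down, z forward; pixel columns grow to the right and rows downward; lengths in m; the calibration is good to about 2 mm. A picture is of the moment at which its call begins. There is no depth.
- r.finish_job(): hands the job in; it is judged then, once.
The state is a dict: "time_s": time; "joints": joint angles; "joint_velocities": joint speeds; "effort": joint torques, N m; "tcp_pos": TCP position; "ee_rot": TCP orientation; "wrist_force": force on the tool from outside, world axes, zero at the start; "moment": the same for the moment, N m; "gripper_width": opening from 0.0 (shut) to 1.0 (fully open); "gripper_force": force on a finger pad.
Only numpy, scipy, OpenCV 4.12 (cv2) and the standard library are available. Lean on these libraries where they do the work, as an engineer would, in place of code of your own. Each camera call takes 0.05 s, during which the arm holds its last target. There are 200 camera calls.

### The job

A dark wooden blank has ridden up over the blank ahead of it and jammed under the hood of the little drum sander's feed chute: lift it out and put it in the red scrap tray. Then use the push shoe behind the waiting pale blank to feed both pale blanks on through the low opening under the guard until the front one rests against the end stop, without touching the pale blanks with the gripper. Finally stand the push shoe back upright on its black mat, and leave the other things on the bench where they are.

Things in the scene. Friction and masses are not known exactly. Their poses are not given: they have to be found in the camera images.
- chute: Fixed feed chute of a small drum sander. Origin on the bench under the middle of the guard's mouth; x is the feed direction, y to its left, z up. Channel floor 20 mm above the bench, from x = -300 mm to the stop's face at x = +175 mm, between aluminium rails 10 mm thick with inner faces at y = +-21.8 mm, standing 8 mm above the floor.
- mouth (a point): Middle of the guard's mouth on the channel floor (chute x = 0, z = 20 mm). The green drum housing covers x = 0 to 100 mm, y = +-45 mm, up to 150 mm above the bench; under it a tunnel 33 mm high and 66 mm wide. Grey motor, 115 mm tall, at x = 5 to 95 mm, y = -45 to -175 mm.
- hood_edge (a point): Middle of the lower rear edge of the yellow hood (chute x = -40 mm, 115 mm above the bench). The hood overhangs the channel from there to the housing (x = 0), y = +-45 mm, 115 to 149 mm above the bench, so the jammed blank cannot be reached from straight above; come from behind with the tool tilted.
- stop (a point): Foot of the end stop's face at the outfeed end, on the channel's floor (chute x = 175 mm, z = 20 mm); the stop is a dark steel block 60 mm wide and 30 mm tall
- jammed_blank: Dark wooden blank 80 x 40 x 24 mm (x, y, z) with a small red mark on top, about 75 g, width across the channel. Origin at the centre of its underside, x along its length. It leans nose up by about 23 degrees: its rear lower edge is on the channel's floor, its front underside rests on the rear upper edge of the front blank, its nose is under the hood.
- front_blank: Pale wooden blank 80 x 40 x 24 mm, lying flat in the channel, half inside the tunnel. Origin at the centre of its underside, x along its length (the feed direction). Against the stop its origin is 40 mm before the stop.
- rear_blank: Pale wooden blank of the same size, lying flat in the channel behind the jammed one. Origin at the centre of its underside, x along its length (the feed direction). When both are home its origin is 120 mm before the stop, its rear face 15 mm inside the mouth.
- tray: Red fixed open scrap tray, outer size 130 x 150 x 35 mm (x, y, z), walls and floor 5 mm thick. Origin on the bench under its centre.
- mat: Black fixed rubber mat 150 x 80 x 4 mm (x, y, z), where the push shoe stands. Origin on the bench under its centre.
- push_shoe: Push shoe, about 120 g: yellow sole 100 x 34 x 16 mm and a wooden handle. Origin on the underside at the nose (front face); x forward, sole from x = -100 mm to 0; z up. The handle, a bar 22 mm wide (y) and 28 mm deep, leans back 30 degrees from vertical, from x = -66 mm at the sole to its end at x = -116 mm, z = 99 mm. It starts on the mat, sole near its centre.
- shoe_grip (a point): Point on the axis of the push shoe's handle, 30 mm below the handle's end, at x = -101 mm, z = 73 mm of the push shoe; a good grip, closing along the shoe's y
- shoe_nose (a point): Centre of the sole's front face, 8 mm above its underside
- seal: Bystander: dark stepped wooden seal, 55 x 55 mm foot, 62 mm tall, origin under its centre
- pot: Bystander: small jar 60 mm across, 62 mm tall, origin under its centre
- chisel: Bystander: chisel lying on the bench, 220 mm long, 25 mm thick, along its x; origin at bench level near its middle
- rule: Bystander: steel rule 150 x 25 x 3 mm lying flat, origin at its centre
- control_unit: Bystander: white control unit with a black dial, 130 x 150 x 105 mm, origin under its centre
- handpiece: Bystander: black handpiece 135 mm long on a wooden rest, 37 mm tall, origin under the rest's centre
Mind the look-alikes: they are no part of the job. There is more than one size of the push_shoe; the job needs the larger. There is more than one size of the tray; the one meant has the size given above.

How it is judged:
By the outcome, as a careful person would: the job done as asked, in the order asked, and still so for the second after the job is handed in, with the robot touching nothing.
It also fails if it takes over 72 s, if anything falls off the work surface, if the arm or the gripper's body presses on something with over 40 N, if the wrist force passes 120 N, or if a joint passes its speed limit or range.

## Working session

There is one attempt and no reset: what is moved stays moved. The work goes in short steps, Python scripts to look and compute and a tool call to move; the robot and the scene stay as the last step left them, time stands still between calls to the robot, and variables do not carry over. Pictures are saved under pics/ and viewed, at most 10 in all, crops included, and the job is handed in when it is done.

Besides the shell and the picture viewer there is one more tool, called after "Call:" by a JSON object that holds its "api" and its "payload", one argument or row to a line. step_arm: Moves the arm, as the interface text tells. Its arguments: {"type":"object","properties":{"targets":{"type":"string"},"claw":{"type":"number"}},"required":["targets"]}

```bash
mkdir -p pics
cat > h.py <<'E'
import numpy as np, cv2
from station import sense, cams, r
def cap(n,f=None):
    c=cams.capture(n)
    if f: cv2.imwrite('pics/'+f,c['frame'])
    return c
def ray(c,u,v):
    f=240/np.tan(np.radians(c['vertical_fov']/2))
    d=np.array([(u-c['cx'])/f,(v-c['cy'])/f,1.])
    return np.array(c['eye']),np.array(c['rotation'])@d
def onz(c,u,v,z):
    e,d=ray(c,u,v); return e+d*(z-e[2])/d[2]
def proj(c,p):
    f=240/np.tan(np.radians(c['vertical_fov']/2))
    q=np.array(c['rotation']).T@(np.array(p)-np.array(c['eye']))
    return q[0]/q[2]*f+c['cx'],q[1]/q[2]*f+c['cy']
E
python3 - <<'E'
from h import *
for n in('top','scene'):
    c=cap(n,n+'0.png'); print(n,c['vertical_fov'],c['cx'],c['cy'],c['eye'],np.round(c['rotation'],3).tolist())
print(sense()['ee_rot'])
E
```

```text
top 49.619182818336014 315.91994036967634 232.74414178710316 [ 0.33599244 -0.02989253  1.52599831] [[-0.004, -0.99, 0.141], [-1.0, 0.007, 0.018], [-0.018, -0.141, -0.99]]
scene 48.11221234167111 316.4032795310968 235.05697537129433 [ 1.14252349 -0.89061447  0.8569095 ] [[0.817, 0.323, -0.477], [0.576, -0.484, 0.659], [-0.018, -0.813, -0.581]]
[[-9.46157944e-01 -3.23704517e-01 -7.28064689e-04]
 [-3.23705319e-01  9.46156216e-01  1.81130490e-03]
 [ 1.02535352e-04  1.94945894e-03 -9.99998095e-01]]
```

View pics/top0.png

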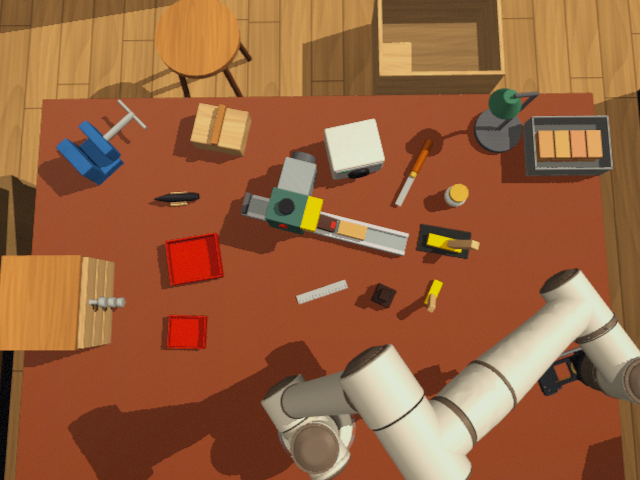

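View pics/scene0.png

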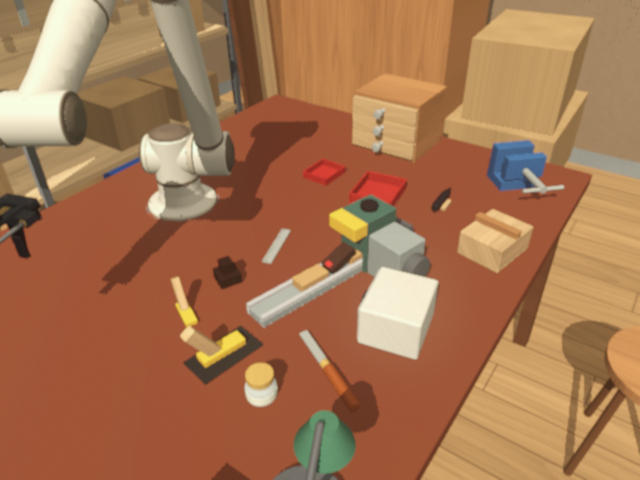

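Candidates: the push shoe is either the yellow one at top px (447,242), large and on the black mat, or the one at (433,295), which is small and off the mat, so I take the first. The tray is either (194,259), large, or (187,332), small, so I take the first. The jammed blank is the dark one at (328,224), while the dark seal at (383,296) is a bystander. A close crop will check these choices.

Run:
```python
from h import *
c=cap('top');f=c['frame']
a=cv2.resize(f[170:270,230:490],None,fx=3,fy=3,interpolation=cv2.INTER_CUBIC)
d=cap('scene');g=d['frame']
b=cv2.resize(g[190:385,165:425],None,fx=3,fy=3,interpolation=cv2.INTER_CUBIC)
b=cv2.resize(g[240:340,180:440],None,fx=3,fy=3,interpolation=cv2.INTER_CUBIC)
cv2.imwrite('pics/crop1.png',np.vstack([a,b])[:600])
hs=cv2.cvtColor(f,cv2.COLOR_BGR2HSV)
def blobs(img,lo,hi,name,mn=30):
    m=cv2.inRange(cv2.cvtColor(img,cv2.COLOR_BGR2HSV),lo,hi)
    k,_=cv2.findContours(m,cv2.RETR_EXTERNAL,cv2.CHAIN_APPROX_NONE)
    for q in k:
        if cv2.contourArea(q)>mn: print(name,np.round(cv2.minAreaRect(q)[0],1),np.round(cv2.minAreaRect(q)[1],1),round(cv2.minAreaRect(q)[2],1),np.round(cv2.boxPoints(cv2.minAreaRect(q))).tolist())
for nm,i in(('top',f),('scene',g)):
    blobs(i,(24,180,120),(34,255,255),nm+' yellow'); blobs(i,(0,240,150),(3,255,255),nm+' red',100); blobs(i,(176,240,150),(180,255,255),nm+' red',100)
for p in((407,243),(194,259),(447,242)): print(p,onz(c,*p,0.02).round(3))
```

```text
top yellow [435.2 288. ] [ 9.1 16.1] 24.4 [[428.0, 293.0], [434.0, 279.0], [443.0, 283.0], [436.0, 297.0]]
top yellow [439.7 241.2] [24.7 11.6] 14.0 [[426.0, 244.0], [429.0, 233.0], [453.0, 239.0], [450.0, 250.0]]
top yellow [311.4 213.1] [15.5 33. ] 14.9 [[300.0, 227.0], [308.0, 195.0], [323.0, 199.0], [315.0, 231.0]]
top red [183.3 332.6] [30.4 29.1] 4.4 [[167.0, 346.0], [169.0, 317.0], [200.0, 319.0], [197.0, 348.0]]
top red [188.7 261. ] [40.2 41.3] 81.9 [[165.0, 244.0], [206.0, 238.0], [212.0, 278.0], [171.0, 284.0]]
(407, 243) [ 0.518 -0.268  0.02 ]
(194, 259) [0.475 0.353 0.02 ]
(447, 242) [ 0.52  -0.385  0.02 ]
```

View pics/crop1.png

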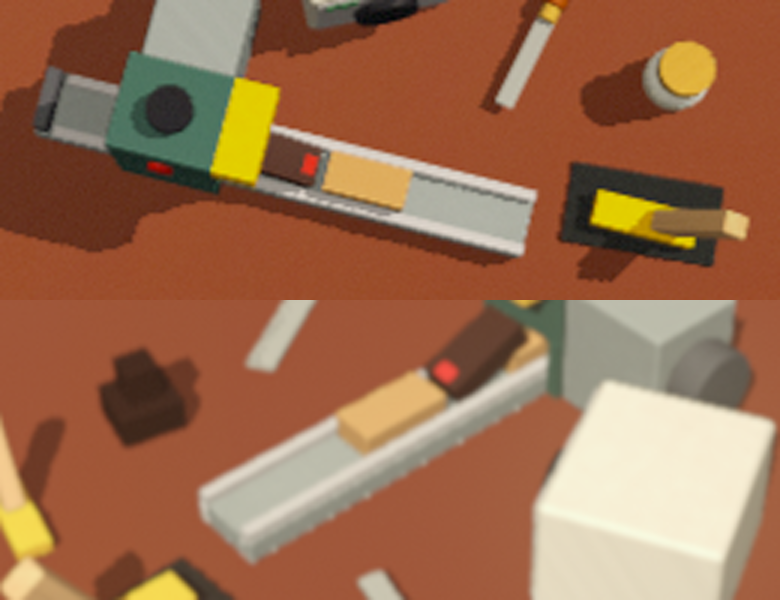

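The crop shows the jammed dark blank with its red mark at top px (333,224). The rear pale blank spans about (338..367, 219..240). The large yellow shoe is on the mat with its nose at (429,239) and its handle leaning right. Choices confirmed; next I fit the poses.

```bash
cat >> h.py <<'E'
from scipy.optimize import least_squares
def fit(obs,x0):
    "obs: list of (cam, local pt mm, px). returns x,y,yaw(deg)"
    P=lambda x,p:(x[0]+np.cos(x[2])*p[0]/1e3-np.sin(x[2])*p[1]/1e3,x[1]+np.sin(x[2])*p[0]/1e3+np.cos(x[2])*p[1]/1e3,p[2]/1e3)
    fn=lambda x:np.concatenate([np.array(proj(c,P(x,p)))-q for c,p,q in obs])
    s=least_squares(fn,[x0[0],x0[1],np.radians(x0[2])],loss='soft_l1')
    return s.x[:2].round(4),np.degrees(s.x[2]).round(2),fn(s.x).reshape(-1,2).round(1).tolist()
E
python3 - <<'E'
from h import *
c=cap('top');d=cap('scene')
T=lambda u,v:(c,np.array([230+u/3,170+v/3])); S=lambda u,v:(d,np.array([180+u/3,240+(v-300)/3]))
def F(l,x0):
    r=fit([(q[0],p,q[1]) for p,q in l],x0); print(*r); return r
ch=F([((-300,-31.8,28),T(537,191)),((-300,31.8,28),T(523,254)),((100,-45,150),T(135,53)),((0,-45,150),T(237,78)),((-40,-45,149),T(279,87)),((100,45,150),T(108,145)),
 ((-300,31.8,28),S(200,492)),((-300,-31.8,28),S(252,545))],(.57,0,77))
rb=F([((-40,-20,44),T(412,167)),((-40,20,44),T(404,209)),((40,-20,44),T(328,149)),((40,20,44),T(322,192))],(.54,-.15,77))
sh=F([((0,-17,20),T(597,190)),((0,17,20),T(590,224)),((-100,17,20),T(692,248))],(.52,-.35,77))
hs=cv2.cvtColor(c['frame'],cv2.COLOR_BGR2HSV)
m=cv2.inRange(hs,(0,225,90),(4,255,255))|cv2.inRange(hs,(176,225,90),(180,255,255))
m[:,:150]=0;m[:,240:]=0;m[:220]=0;m[300:]=0
R=cv2.minAreaRect(cv2.findNonZero(m));print(R,onz(c,*R[0],.025))
b=cv2.boxPoints(R);print([onz(c,*q,.035)[:2].round(3).tolist() for q in b])
a=np.radians(ch[1]);M=np.array([[np.cos(a),np.sin(a)],[-np.sin(a),np.cos(a)]])
loc=lambda p:(M@(np.array(p[:2])-ch[0])*1e3).round(1)
print('rear',loc(rb[0]),'shoe nose',loc(sh[0]))
q=T(319,155)[1]; print('red corner etc', loc(onz(c,333,224,.045)))
for n,(u,v) in dict(rearR=(321,152),rearL=(314,187)).items(): print(n,loc(onz(c,*T(u,v)[1],.042)))
print('front edge rail',loc(onz(c,*T(262,180)[1],.028)))
E
```

```text
[0.5896 0.0237] 75.77 [[0.4, -0.8], [0.2, -0.6], [-1.7, -0.7], [0.0, -0.4], [0.4, 0.1], [-1.1, 0.4], [-0.6, 0.4], [-1.3, -2.3]]
[ 0.5546 -0.1082] 78.09 [[-0.2, 0.1], [-0.2, -0.4], [0.6, 0.6], [-0.1, -0.3]]
[ 0.5293 -0.3294] 76.2 [[0.1, 0.1], [0.0, -0.0], [-0.1, -0.1]]
((193.56942749023438, 258.80889892578125), (45.14578628540039, 53.87476348876953), 80.90972137451172) [0.47508235 0.35341318 0.025     ]
[[0.527, 0.441], [0.551, 0.286], [0.422, 0.262], [0.398, 0.415]]
rear [-136.5    1.5] shoe nose [-357.1  -28.3]
red corner etc [-78.9  -1.4]
rearR [-87.7 -14.2]
rearL [-89.2  20.6]
front edge rail [-38.3  24. ]
```

Call:
{"api": "step_arm", "payload": {
  "targets": "0 0 0 -6.3;0 0 0 -6.3;0 0 0 -6.3;0 0 0 -6.3;0 0 0 -6.3;0 0 0 -6.3;0 0 0 -6.3;0 0 0 -6.3;0 0 0 -6.5;-2.5 -1 0 0;-2.5 -1 0 0;-2.5 -1 0 0",
  "claw": 7
}}

```text
time_s: 1.3
tcp_pos: [0.25, -0.5253, 0.2222]
ee_rot: [[-0.247, -0.969, -0.0], [-0.969, 0.247, 0.0], [-0.0, 0.0, -1.0]]
wrist_force: [0.5, -0.8, -0.6]
gripper_width: 0.808
gripper_force: 0.0
```

Call:
{"api": "step_arm", "payload": {
  "targets": "-3 -1.1 0 0;-3 -1.1 0 0;-3 -1.1 0 0;-3 -1.1 0 0;-3 -1.1 0 0;-3 -1.1 0 0;-3 -1.1 0 0;-3 -1.1 0 0;-3 -1.1 0 0;-3 -1.1 0 0;-3 -1.1 0 0;-3 -1.1 0 0"
}}

```text
time_s: 2.3
tcp_pos: [0.4668, -0.2079, 0.2228]
ee_rot: [[-0.245, -0.969, 0.0], [-0.969, 0.245, -0.0], [-0.0, -0.0, -1.0]]
wrist_force: [0.5, -0.1, -0.9]
gripper_width: 0.801
gripper_force: 0.0
```

```bash
cat >> h.py <<'E'
O=np.array([.5896,.0237]);A=np.radians(75.77)
def where(): 
    s=sense();M=np.array([[np.cos(A),np.sin(A)],[-np.sin(A),np.cos(A)]]);R=np.array(s['ee_rot'])
    print('t',round(s['time_s'],2),'chute mm',(M@(np.array(s['tcp_pos'][:2])-O)*1e3).round(1),'z',round(s['tcp_pos'][2]*1e3,1),'yaw err',round(np.degrees(np.arctan2(R[1,1],R[0,1])-A)-90,2),'Rz',R[:,2].round(4),'w',round(s['gripper_width'],3),'gf',np.round(s['gripper_force'],1),'F',np.round(s['wrist_force'],1),'j',np.round(s['joints'],0))
def delta(p,z):
    s=sense();d=np.r_[p,z]-np.array(s['tcp_pos']);print('tool cm',(np.array(s['ee_rot']).T@d*100).round(2))
def ch(x,y=0): return O+np.array([np.cos(A)*x-np.sin(A)*y,np.sin(A)*x+np.cos(A)*y])/1e3
E
python3 -c "
from h import *
where();delta(ch(-81),.2)"
```

```text
t 2.3 chute mm [-254.6   62.1] z 222.8 yaw err 0.03 Rz [ 5.e-04 -0.e+00 -1.e+00] w 0.801 gf 0.0 F [ 0.5 -0.1 -0.9] j [ -6.  11. -15.  -0. -64.  -8.]
tool cm [-17.36  -6.22   2.28]
```

Call:
{"api": "step_arm", "payload": {
  "targets": "-2.9 -1 0 0;-2.9 -1 0 0;-2.9 -1 0 0;-2.9 -1 0 0;-2.9 -1 0 0;-2.7 -1.1 0 0;0 0 2 0;0 0 2 0;0 0 2 0;0 0 2 0;0 0 0 0;0 0 0 0"
}}

```text
time_s: 3.3
tcp_pos: [0.5671, -0.0577, 0.1419]
ee_rot: [[-0.245, -0.969, -0.002], [-0.969, 0.245, -0.001], [0.001, 0.002, -1.0]]
wrist_force: [0.3, 0.7, 0.3]
gripper_width: 0.799
gripper_force: 0.0
```

```bash
python3 -c "
from h import *
where();delta(ch(-81),.033)
c=cap('top');d=cap('scene')
cv2.imwrite('pics/v2.png',np.vstack([cv2.resize(c['frame'][150:270,240:460],None,fx=2.5,fy=2.5)[:300],cv2.resize(d['frame'][160:310,230:450],None,fx=2.5,fy=2.0)[:300]]))"
```

```text
t 3.3 chute mm [-84.5   1.8] z 141.9 yaw err 0.04 Rz [-2.3e-03 -7.0e-04 -1.0e+00] w 0.799 gf 0.0 F [0.3 0.7 0.3] j [ 10.  21. -14.   0. -55. -25.]
tool cm [-0.36 -0.2  10.89]
```

View pics/v2.png

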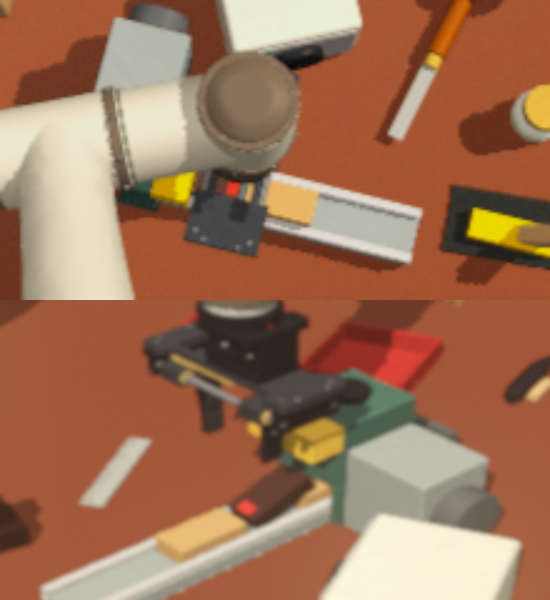

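The gripper's long side (190 mm) lies across the channel and its 75 mm side along it, so it clears the hood edge. The dark blank, with its red mark at about (233,188) in the upper half, is between the fingers. Descending.

Call:
{"api": "step_arm", "payload": {
  "targets": "-0.2 -0.2 1 0;0 0 1.2 0;0 0 1.2 0;0 0 1.2 0;0 0 1.2 0;0 0 1.2 0;0 0 1.2 0;0 0 1.2 0;0 0 0.8 0;0 0 0 0;0 0 0 0"
}}

```text
time_s: 4.32
tcp_pos: [0.5703, -0.0561, 0.0407]
ee_rot: [[-0.245, -0.969, 0.0], [-0.969, 0.245, -0.0], [0.0, -0.0, -1.0]]
wrist_force: [-0.0, 0.9, 0.3]
gripper_width: 0.805
gripper_force: 0.0
```

```bash
python3 -c "
from h import *
where();delta(ch(-82),.032)"
```

```text
t 4.32 chute mm [-82.1  -0.9] z 40.7 yaw err 0.04 Rz [ 3.e-04 -2.e-04 -1.e+00] w 0.805 gf 0.0 F [-0.   0.9  0.3] j [ 11.  28. -20.   0. -42. -25.]
tool cm [-0.01  0.09  0.87]
```

Call:
{"api": "step_arm", "payload": {
  "targets": "0 0.1 0.4 0;0 0 0.4 0;0 0 0 0"
}}

```text
time_s: 4.57
tcp_pos: [0.5687, -0.0558, 0.0323]
ee_rot: [[-0.246, -0.969, -0.0], [-0.969, 0.246, 0.0], [-0.0, 0.0, -1.0]]
wrist_force: [-0.8, 0.7, -0.1]
gripper_width: 0.808
gripper_force: 0.0
```

Call:
{"api": "step_arm", "payload": {
  "targets": "0 0 0 0;0 0 0 0;0 0 0 0;0 0 0 0;0 0 0 0;0 0 0 0;0 0 0 0;0 0 0 0",
  "claw": 2
}}

```text
time_s: 5.23
tcp_pos: [0.5689, -0.0559, 0.0326]
ee_rot: [[-0.245, -0.969, -0.0], [-0.969, 0.245, -0.0], [0.0, 0.0, -1.0]]
wrist_force: [-1.1, -0.4, -0.4]
gripper_width: 0.454
gripper_force: 30.0
```

```bash
python3 -c "
from h import *
where()"
```

```text
t 5.23 chute mm [-82.3   0.5] z 32.6 yaw err 0.02 Rz [-2.e-04 -1.e-04 -1.e+00] w 0.454 gf 30.0 F [-1.1 -0.4 -0.4] j [ 11.  29. -20.   0. -41. -25.]
```

Gripped at 40 mm with 30 N. Next I lift 29 mm, draw back and then rise.

Call:
{"api": "step_arm", "payload": {
  "targets": "0.1 0 -0.8 0;0.1 0 -0.8 0;0 0 -0.8 0;0 0 -0.6 0;0.8 0 0 0;1 0 0 0;1 0 0 0;1.2 0 -0.2 0;1.5 0 -0.5 0;1.5 0 -1 0;1 0 -2 0;0 0 -2.5 0"
}}

```text
time_s: 6.23
tcp_pos: [0.546, -0.138, 0.1231]
ee_rot: [[-0.249, -0.969, -0.006], [-0.969, 0.249, 0.0], [0.001, 0.006, -1.0]]
wrist_force: [1.0, 0.3, -1.5]
gripper_width: 0.455
gripper_force: 30.0
```

Call:
{"api": "step_arm", "payload": {
  "targets": "0 0 -3 0;0 0 -3 0;0 0 -3 0;0 0 -3 0;0 0 -1 0;0 0 0 0"
}}

```text
time_s: 6.73
tcp_pos: [0.5499, -0.1364, 0.2576]
ee_rot: [[-0.246, -0.969, 0.006], [-0.969, 0.246, -0.0], [-0.001, -0.006, -1.0]]
wrist_force: [0.2, -0.0, -0.5]
gripper_width: 0.453
gripper_force: 30.0
```

```bash
python3 -c "
from h import *
where();delta((.4806,.3195),.225)
c=cap('top');d=cap('scene')
cv2.imwrite('pics/v3.png',np.vstack([cv2.resize(c['frame'][150:270,240:460],None,fx=2.5,fy=2.5)[:300],cv2.resize(d['frame'][160:310,200:420],None,fx=2.5,fy=2.0)[:300]]))"
```

```text
t 6.73 chute mm [-165.    -0.9] z 257.6 yaw err -0.02 Rz [ 6.3e-03 -3.0e-04 -1.0e+00] w 0.453 gf 30.0 F [ 0.2 -0.  -0.5] j [  2.  15.  -5.   0. -70. -17.]
tool cm [-42.48  17.96   3.2 ]
```

View pics/v3.png

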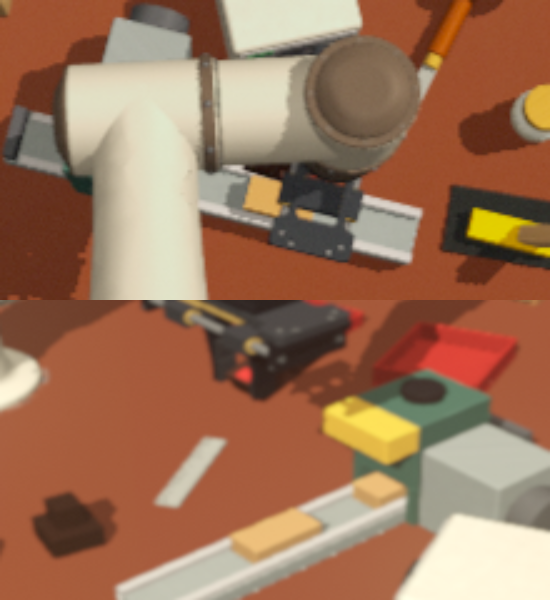

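The dark blank is in the grip (red mark at about (243,375) in the lower half) and both pale blanks lie flat, undisturbed. On to the tray.

Call:
{"api": "step_arm", "payload": {
  "targets": "-2 0.9 0 0;-2.7 1.1 0 0;-2.7 1.1 0 0;-2.7 1.1 0 0;-2.7 1.1 0 0;-2.7 1.1 0 0;-2.7 1.1 0 0;-2.7 1.1 0 0;-2.7 1.1 0 0;-2.7 1.1 0 0;-2.7 1.2 0 0;-2.7 1.2 0 0"
}}

```text
time_s: 7.83
tcp_pos: [0.4971, 0.2048, 0.2515]
ee_rot: [[-0.246, -0.969, -0.005], [-0.969, 0.246, -0.003], [0.004, 0.004, -1.0]]
wrist_force: [0.9, 0.3, -0.3]
gripper_width: 0.453
gripper_force: 30.0
```

Call:
{"api": "step_arm", "payload": {
  "targets": "-2.7 1.2 0 0;-2.7 1.2 0 0;-2.7 1.2 0 0;-2.7 1.2 0 0;0 0 0 -4;0 0 0 -5;0 0 0 -5;0 0 0 -5;0 0 0 -4.7;0 0 0 0"
}}

```text
time_s: 8.67
tcp_pos: [0.4777, 0.3199, 0.2514]
ee_rot: [[0.166, -0.986, -0.004], [-0.986, -0.166, -0.004], [0.003, 0.005, -1.0]]
wrist_force: [-0.1, 0.2, -0.8]
gripper_width: 0.456
gripper_force: 30.0
```

```bash
python3 -c "
from h import *
where();delta((.480,.3195),.02)"
```

```text
t 8.67 chute mm [259.6 181.2] z 251.4 yaw err -336.21 Rz [-0.0044 -0.004  -1.    ] w 0.456 gf 30.0 F [-0.1  0.2 -0.8] j [ 50.  16.  -4.  -0. -70. -40.]
tool cm [-0.   -0.33 23.14]
```

Call:
{"api": "step_arm", "payload": {
  "targets": "0 -0.2 2 0;0 0 2.5 0;0 0 2.5 0;0 0 2.5 0;0 0 2.5 0;0 0 2.5 0;0 0 2.5 0;0 0 2.2 0;0 0 1.5 0;0 0 1 0;0 0 0.6 0;0 0 0.3 0"
}}

```text
time_s: 9.67
tcp_pos: [0.4802, 0.3205, 0.0272]
ee_rot: [[0.164, -0.986, -0.002], [-0.986, -0.164, -0.002], [0.002, 0.002, -1.0]]
wrist_force: [0.4, 0.5, -1.8]
gripper_width: 0.459
gripper_force: 30.0
```

Call:
{"api": "step_arm", "payload": {
  "targets": "0 0 0.3 0;0 0 0.1 0;0 0 0 0"
}}

```text
time_s: 9.92
tcp_pos: [0.4809, 0.3214, 0.0251]
ee_rot: [[0.165, -0.986, 0.001], [-0.986, -0.165, 0.001], [-0.001, -0.001, -1.0]]
wrist_force: [-0.5, -0.4, -1.2]
gripper_width: 0.454
gripper_force: 30.0
```

```bash
python3 -c "
from h import *
where();delta((.480,.3195),.02)"
```

```text
t 9.92 chute mm [261.9 178.5] z 25.1 yaw err -336.28 Rz [ 8.e-04  8.e-04 -1.e+00] w 0.454 gf 30.0 F [-0.5 -0.4 -1.2] j [ 50.  30. -20.   0. -41. -40.]
tool cm [0.17 0.12 0.51]
```

Call:
{"api": "step_arm", "payload": {
  "targets": "0 0 0.3 0;0 0 0.2 0"
}}

```text
time_s: 10.08
tcp_pos: [0.4809, 0.3215, 0.0201]
ee_rot: [[0.165, -0.986, 0.001], [-0.986, -0.165, 0.001], [-0.001, -0.001, -1.0]]
wrist_force: [0.1, 0.0, -1.1]
gripper_width: 0.456
gripper_force: 30.0
```

Call:
{"api": "step_arm", "payload": {
  "targets": "0 0 0 0;0 0 0 0;0 0 0 0;0 0 0 0;0 0 0 0;0 0 -1.5 0;0 0 -2.5 0;0 0 -3.5 0;0 0 -3.5 0;0 0 -3.5 0;0 0 -3.5 0;0 0 -3.5 0",
  "claw": 5.2
}}

```text
time_s: 11.08
tcp_pos: [0.4804, 0.3208, 0.2366]
ee_rot: [[0.165, -0.986, 0.0], [-0.986, -0.165, 0.0], [-0.0, -0.0, -1.0]]
wrist_force: [0.4, 0.2, 0.2]
gripper_width: 0.601
gripper_force: 0.0
```

```bash
python3 -c "
from h import *
where()
a=ch(-420,-28)
import numpy as np
g=np.array([.5293,-.3294])-.101*np.array([np.cos(np.radians(76.2)),np.sin(np.radians(76.2))])
print(g);delta(g,.22)
c=cap('top');d=cap('scene')
cv2.imwrite('pics/v4.png',np.hstack([cv2.resize(c['frame'][200:320,140:260],None,fx=3,fy=3),cv2.resize(d['frame'][130:250,310:430],None,fx=3,fy=3)]))"
```

```text
t 11.08 chute mm [261.1 178.9] z 236.6 yaw err -336.28 Rz [ 2.e-04  4.e-04 -1.e+00] w 0.601 gf 0.0 F [0.4 0.2 0.2] j [ 50.  17.  -5.  -0. -68. -40.]
[ 0.50520812 -0.42748456]
tool cm [74.22  9.89  1.63]
```

View pics/v4.png

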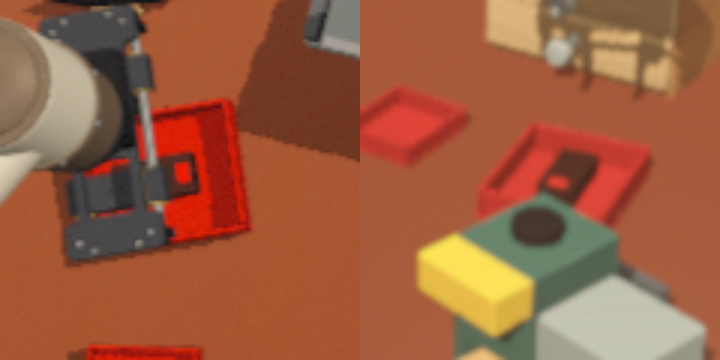

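The dark blank lies flat in the large red tray (right half, about (567,175)). Now to the push shoe.

Call:
{"api": "step_arm", "payload": {
  "targets": "1 -0.2 0 4.6;1.5 -0.3 0 4.7;2 -0.5 0 4.7;2.5 -0.7 0 4.7;2.5 -0.7 0 4.7;2.7 -0.8 0 0;2.7 -0.8 0 0;2.7 -0.8 0 0;2.7 -0.8 0 0;2.7 -0.8 0 0;2.7 -0.8 0 0;2.7 -0.8 0 0",
  "claw": 5
}}

```text
time_s: 12.18
tcp_pos: [0.5101, 0.0274, 0.2343]
ee_rot: [[-0.24, -0.971, -0.0], [-0.971, 0.24, 0.0], [-0.0, 0.0, -1.0]]
wrist_force: [0.1, -0.4, -0.1]
gripper_width: 0.575
gripper_force: 0.0
```

Call:
{"api": "step_arm", "payload": {
  "targets": "2.7 -0.8 0 0;2.7 -0.8 0 0;2.7 -0.8 0 0;2.7 -0.8 0 0;2.7 -0.8 0 0;2.7 -0.8 0 0;2.7 -0.8 0 0;2.7 -0.8 0 0;2.7 -0.8 0 0;2.7 -0.8 0 0;2.7 -0.8 0 0;2.7 -0.8 0 0"
}}

```text
time_s: 13.18
tcp_pos: [0.5254, -0.3102, 0.2341]
ee_rot: [[-0.24, -0.971, -0.0], [-0.971, 0.24, 0.0], [-0.0, 0.001, -1.0]]
wrist_force: [0.6, -0.1, 0.1]
gripper_width: 0.575
gripper_force: 0.0
```

```bash
python3 -c "
from h import *
where();delta((.5052,-.4275),.1)
d=cap('scene');c=cap('top')
cv2.imwrite('pics/v5.png',np.hstack([cv2.resize(c['frame'][180:300,390:510],None,fx=3,fy=3),cv2.resize(d['frame'][270:400,160:290],(360,360))]))"
```

```text
t 13.18 chute mm [-339.4  -19.9] z 234.1 yaw err 0.32 Rz [-5.e-04  3.e-04 -1.e+00] w 0.575 gf 0.0 F [ 0.6 -0.1  0.1] j [-15.  20.  -1.  -0. -69.   1.]
tool cm [11.88 -0.86 13.41]
```

```bash
python3 -c "
from h import *
c=cap('top')
print(proj(c,(.5016,-.4421,.103)), onz(c,475.3,245,.1))
where()"
```

```text
(np.float64(475.344015529112), np.float64(244.86902346931643)) [ 0.50158744 -0.44283153  0.1       ]
t 13.33 chute mm [-339.6  -19.7] z 233.3 yaw err 0.14 Rz [-1.4e-03  6.0e-04 -1.0e+00] w 0.574 gf 0.0 F [-0.3  0.1  0. ] j [-15.  20.  -1.  -0. -69.   1.]
```

Call:
{"api": "step_arm", "payload": {
  "targets": "2 -0.1 0 0;2.5 -0.1 0 0;2.5 -0.2 0 0;2.5 -0.2 0 0;1.9 -0.2 0 0;0 0 1.5 0;0 0 1.5 0;0 0 1.5 0;0 0 0 0"
}}

```text
time_s: 14.08
tcp_pos: [0.5046, -0.4191, 0.1857]
ee_rot: [[-0.24, -0.971, -0.006], [-0.971, 0.24, 0.005], [-0.003, 0.007, -1.0]]
wrist_force: [0.2, -0.1, -1.1]
gripper_width: 0.573
gripper_force: 0.0
```

```bash
python3 -c "
from h import *
where();delta((.5052,-.4275),.058)
d=cap('scene');c=cap('top')
cv2.imwrite('pics/v5.png',np.hstack([cv2.resize(c['frame'][180:300,390:510],None,fx=3,fy=3),cv2.resize(d['frame'][260:390,150:280],(360,360))]))"
```

```text
t 14.08 chute mm [-450.1  -26.5] z 185.7 yaw err 0.33 Rz [-0.0057  0.0047 -1.    ] w 0.573 gf 0.0 F [ 0.2 -0.1 -1.1] j [-26.  27.   3.  -0. -66.  12.]
tool cm [ 0.84 -0.34 12.77]
```

View pics/v5.png

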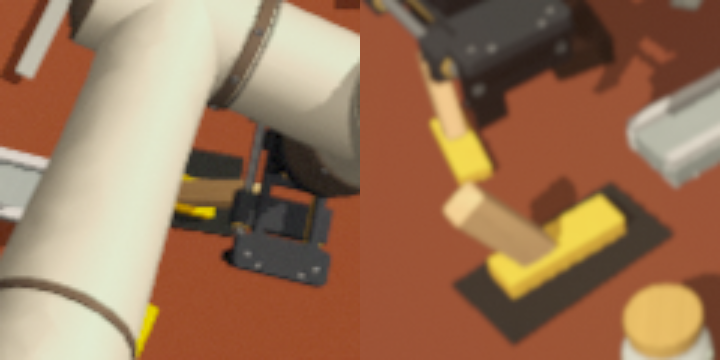

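The projected handle end matches the image, and the handle (about (465,205) on the right) is clear below. Descend and grip.

Call:
{"api": "step_arm", "payload": {
  "targets": "0.6 -0.2 1 0;0.2 -0.1 1.5 0;0 0 1.5 0;0 0 1.5 0;0 0 1.5 0;0 0 1.5 0;0 0 1.5 0;0 0 1.2 0;0 0 0.8 0;0 0 0.5 0;0 0 0 0;0 0 0 0"
}}

```text
time_s: 15.18
tcp_pos: [0.5075, -0.4302, 0.065]
ee_rot: [[-0.24, -0.971, 0.001], [-0.971, 0.24, -0.001], [0.0, -0.001, -1.0]]
wrist_force: [-0.3, -0.0, 0.2]
gripper_width: 0.575
gripper_force: 0.0
```

```bash
python3 -c "
from h import *
where();delta((.5052,-.4275),.058)"
```

```text
t 15.18 chute mm [-460.1  -32. ] z 65.0 yaw err 0.34 Rz [ 6.e-04 -6.e-04 -1.e+00] w 0.575 gf 0.0 F [-0.3 -0.   0.2] j [-26.  34.  -4.   0. -52.  12.]
tool cm [-0.2   0.29  0.7 ]
```

Call:
{"api": "step_arm", "payload": {
  "targets": "-0.2 0.3 0.4 0;0 0 0.3 0;0 0 0 0"
}}

```text
time_s: 15.43
tcp_pos: [0.5044, -0.4269, 0.0573]
ee_rot: [[-0.24, -0.971, -0.0], [-0.971, 0.24, 0.0], [-0.0, 0.0, -1.0]]
wrist_force: [0.3, -0.2, -0.3]
gripper_width: 0.57
gripper_force: 0.0
```

Call:
{"api": "step_arm", "payload": {
  "targets": "0 0 0 0;0 0 0 0;0 0 0 0;0 0 0 0;0 0 0 0;0 0 0 0;0 0 0 0;0 0 0 0",
  "claw": 1
}}

```text
time_s: 16.1
tcp_pos: [0.5048, -0.4273, 0.0577]
ee_rot: [[-0.24, -0.971, 0.0], [-0.971, 0.24, -0.0], [0.0, -0.0, -1.0]]
wrist_force: [0.1, -0.4, 1.5]
gripper_width: 0.251
gripper_force: 29.9
```

```bash
python3 -c "
from h import *
where();delta((.5052,-.4275),.058)"
```

```text
t 16.1 chute mm [-458.   -28.6] z 57.7 yaw err 0.33 Rz [ 2.e-04 -1.e-04 -1.e+00] w 0.251 gf 29.9 F [ 0.1 -0.4  1.5] j [-26.  34.  -5.   0. -51.  12.]
tool cm [ 0.01 -0.05 -0.03]
```

Gripped. Lift and carry the shoe to above the channel entrance.

Call:
{"api": "step_arm", "payload": {
  "targets": "0 0 -1 0;0 0 -1.5 0;0 0 -1.5 0;0 0 -1.5 0;-1 0.2 0 0.3;-2 0.4 0 0;-2.5 0.5 0 0;-2.5 0.5 0 0;-2.5 0.5 0 0;-2.5 0.4 0 0;-2 0.3 0 0;-1.5 0.1 0 0"
}}

```text
time_s: 17.1
tcp_pos: [0.5161, -0.2575, 0.112]
ee_rot: [[-0.245, -0.97, -0.001], [-0.97, 0.245, 0.001], [-0.001, 0.002, -1.0]]
wrist_force: [0.8, -0.2, -0.7]
gripper_width: 0.252
gripper_force: 29.9
```

Call:
{"api": "step_arm", "payload": {
  "targets": "0 0 0 0;0 0 1 0;0 0 0.6 0;0 0 0 0;0 0 0 0"
}}

```text
time_s: 17.52
tcp_pos: [0.5162, -0.2607, 0.0953]
ee_rot: [[-0.247, -0.969, -0.002], [-0.969, 0.247, 0.0], [0.0, 0.002, -1.0]]
wrist_force: [0.8, 0.5, -1.2]
gripper_width: 0.25
gripper_force: 29.9
```

```bash
python3 -c "
from h import *
where();delta(ch(-293,.5),.0745)
c=cap('top');d=cap('scene')
cv2.imwrite('pics/v6.png',np.vstack([cv2.resize(c['frame'][180:280,300:460],None,fx=3.75,fy=3)[:300],cv2.resize(d['frame'][220:360,190:390],None,fx=3,fy=2.14)[:300]]))"
```

```text
t 17.52 chute mm [-293.7    1.3] z 95.3 yaw err -0.04 Rz [-2.4e-03  5.0e-04 -1.0e+00] w 0.25 gf 29.9 F [ 0.8  0.5 -1.2] j [-11.  25. -16.  -0. -50.  -4.]
tool cm [-0.07 -0.08  2.08]
```

View pics/v6.png

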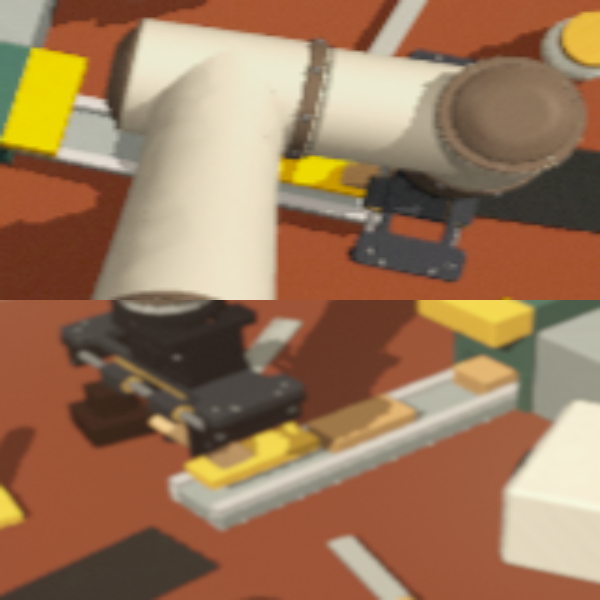

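The shoe hangs above the channel behind the rear blank (nose at about (315,435) in the lower half). I shift back 4 mm and lower it.

Call:
{"api": "step_arm", "payload": {
  "targets": "0.4 -0.1 0.3 0;0 0 0.5 0;0 0 0.5 0;0 0 0.4 0;0 0 0.2 0;0 0 0 0;0 0 0 0"
}}

```text
time_s: 18.2
tcp_pos: [0.517, -0.2643, 0.0774]
ee_rot: [[-0.245, -0.969, -0.0], [-0.969, 0.245, -0.0], [0.0, 0.0, -1.0]]
wrist_force: [-0.4, -0.3, -1.7]
gripper_width: 0.249
gripper_force: 29.9
```

```bash
python3 -c "
from h import *
where();delta(ch(-296,.5),.0742)"
```

```text
t 18.2 chute mm [-297.    -0.4] z 77.4 yaw err 0.04 Rz [-4.e-04 -0.e+00 -1.e+00] w 0.249 gf 29.9 F [-0.4 -0.3 -1.7] j [-11.  26. -17.   0. -48.  -3.]
tool cm [-0.1   0.09  0.32]
```

Call:
{"api": "step_arm", "payload": {
  "targets": "0 0.1 0.2 0;0 0 0.1 0;-0.5 0 0 0;-0.8 0 0 0;-0.8 0 0 0;-0.8 0 0 0;-0.8 0 0 0;-0.8 0 0 0;-0.8 0 0 0;0 0 0 0"
}}

```text
time_s: 19.03
tcp_pos: [0.5297, -0.2111, 0.0747]
ee_rot: [[-0.244, -0.97, 0.0], [-0.97, 0.244, 0.0], [-0.0, -0.0, -1.0]]
wrist_force: [0.3, -1.1, -1.8]
gripper_width: 0.254
gripper_force: 29.9
```

```bash
python3 -c "
from h import *
where();delta(ch(-100,.5),.0745)
c=cap('top');d=cap('scene')
cv2.imwrite('pics/v7.png',np.vstack([cv2.resize(c['frame'][180:280,240:440],None,fx=3,fy=3)[:300],cv2.resize(d['frame'][220:360,190:390],None,fx=3,fy=2.14)[:300]]))"
```

```text
t 19.03 chute mm [-242.3    0.4] z 74.7 yaw err 0.13 Rz [ 4.e-04  2.e-04 -1.e+00] w 0.254 gf 29.9 F [ 0.3 -1.1 -1.8] j [ -5.  25. -18.  -0. -46.  -9.]
tool cm [-14.23  -0.02   0.02]
```

View pics/v7.png

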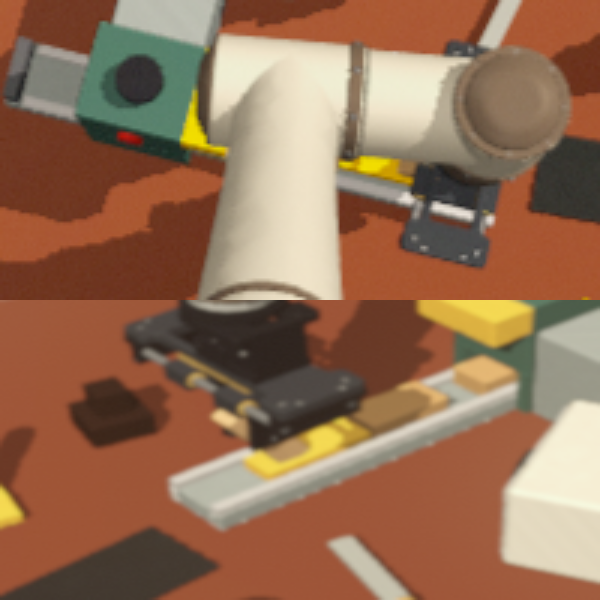

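The shoe lies flat in the channel and is pushing the rear blank (contact at about (365,425) in the lower half). I carry on pushing.

Call:
{"api": "step_arm", "payload": {
  "targets": "-0.8 0 0 0;-1 0 0 0;-1 0 0 0;-1 0 0 0;-1 0 0 0;-1 0 0 0;-1 0 0 0;-1 0 0 0;-1 0 0 0;-1 0 0 0;-1 0 0 0;-0.5 0 0 0"
}}

```text
time_s: 20.13
tcp_pos: [0.5573, -0.1018, 0.0746]
ee_rot: [[-0.244, -0.97, 0.0], [-0.97, 0.244, 0.0], [-0.0, -0.0, -1.0]]
wrist_force: [-0.4, -2.0, -1.3]
gripper_width: 0.251
gripper_force: 29.9
```

```bash
python3 -c "
from h import *
where();delta(ch(-95,.5),.0745)"
```

```text
t 20.13 chute mm [-129.6    0.5] z 74.6 yaw err 0.09 Rz [ 3.e-04  0.e+00 -1.e+00] w 0.251 gf 29.9 F [-0.4 -2.  -1.3] j [  6.  25. -19.  -0. -46. -20.]
tool cm [-3.46 -0.01  0.01]
```

Call:
{"api": "step_arm", "payload": {
  "targets": "-0.5 0 0 0;-0.5 0 0 0;-0.5 0 0 0;-0.5 0 0 0;-0.5 0 0 0;-0.5 0 0 0;-0.3 0 0 0;-0.2 0 0 0;0 0 0 0"
}}

```text
time_s: 20.88
tcp_pos: [0.5656, -0.0687, 0.0745]
ee_rot: [[-0.245, -0.969, 0.0], [-0.969, 0.245, 0.0], [-0.0, -0.0, -1.0]]
wrist_force: [0.8, -0.2, -1.4]
gripper_width: 0.249
gripper_force: 29.9
```

Call:
{"api": "step_arm", "payload": {
  "targets": "-0.2 0 0 0;-0.2 0 0 0;0 0 0 0"
}}

```text
time_s: 21.13
tcp_pos: [0.5664, -0.0651, 0.0745]
ee_rot: [[-0.245, -0.969, 0.0], [-0.969, 0.245, 0.0], [-0.0, -0.0, -1.0]]
wrist_force: [0.3, -0.8, -0.6]
gripper_width: 0.254
gripper_force: 29.9
```

```bash
python3 -c "
from h import *
where()
c=cap('top')
cv2.imwrite('pics/v8.png',cv2.resize(c['frame'][185:255,230:350],None,fx=5,fy=5,interpolation=cv2.INTER_CUBIC))"
```

```text
t 21.13 chute mm [-91.7   0.6] z 74.5 yaw err 0.03 Rz [ 1.e-04  2.e-04 -1.e+00] w 0.254 gf 29.9 F [ 0.3 -0.8 -0.6] j [ 10.  25. -18.  -0. -46. -24.]
```

View pics/v8.png

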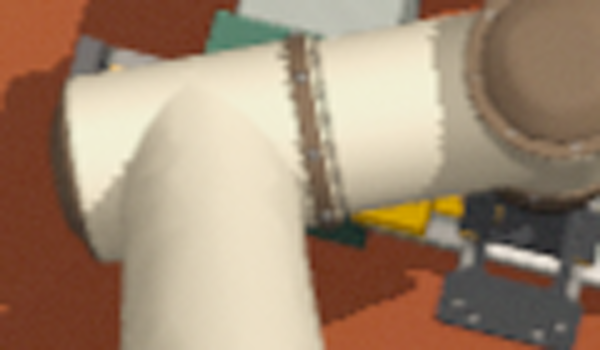

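The arm hides the stop; only a pale tip near (115,65) is visible. I continue in small steps and watch the force.

Call:
{"api": "step_arm", "payload": {
  "targets": "-0.1 0 0 0;-0.1 0 0 0;-0.1 0 0 0;0 0 0 0"
}}

```text
time_s: 21.52
tcp_pos: [0.5672, -0.0623, 0.0745]
ee_rot: [[-0.245, -0.969, 0.0], [-0.969, 0.245, 0.0], [-0.0, -0.0, -1.0]]
wrist_force: [0.6, -1.3, -0.6]
gripper_width: 0.25
gripper_force: 29.9
```

Call:
{"api": "step_arm", "payload": {
  "targets": "-0.1 0 0 0;-0.1 0 0 0;0 0 0 0"
}}

```text
time_s: 21.77
tcp_pos: [0.5677, -0.0603, 0.0745]
ee_rot: [[-0.245, -0.969, 0.0], [-0.969, 0.245, 0.0], [-0.0, 0.0, -1.0]]
wrist_force: [0.4, -1.8, -1.2]
gripper_width: 0.251
gripper_force: 29.9
```

Call:
{"api": "step_arm", "payload": {
  "targets": "-0.1 0 0 0;0 0 0 0"
}}

```text
time_s: 21.93
tcp_pos: [0.5679, -0.0593, 0.0745]
ee_rot: [[-0.245, -0.969, 0.0], [-0.969, 0.245, 0.0], [-0.0, -0.0, -1.0]]
wrist_force: [0.7, 0.5, -0.4]
gripper_width: 0.246
gripper_force: 29.9
```

```bash
python3 -c "
from h import *
where()"
```

```text
t 21.93 chute mm [-85.8   0.6] z 74.5 yaw err 0.03 Rz [ 1.e-04  1.e-04 -1.e+00] w 0.246 gf 29.9 F [ 0.7  0.5 -0.4] j [ 10.  25. -18.  -0. -47. -24.]
```

Call:
{"api": "step_arm", "payload": {
  "targets": "-0.1 0 0 0;0 0 0 0"
}}

```text
time_s: 22.1
tcp_pos: [0.5681, -0.0584, 0.0745]
ee_rot: [[-0.245, -0.969, 0.0], [-0.969, 0.245, 0.0], [-0.0, -0.0, -1.0]]
wrist_force: [0.2, -0.9, -1.3]
gripper_width: 0.254
gripper_force: 29.9
```

Call:
{"api": "step_arm", "payload": {
  "targets": "-0.1 0 0 0;0 0 0 0"
}}

```text
time_s: 22.27
tcp_pos: [0.5683, -0.0575, 0.0746]
ee_rot: [[-0.245, -0.969, -0.0], [-0.969, 0.245, -0.0], [0.0, 0.0, -1.0]]
wrist_force: [-0.5, -1.9, -1.1]
gripper_width: 0.249
gripper_force: 29.9
```

```bash
python3 -c "
from h import *
where()"
```

```text
t 22.27 chute mm [-84.    0.6] z 74.6 yaw err 0.03 Rz [-1.e-04 -1.e-04 -1.e+00] w 0.249 gf 29.9 F [-0.5 -1.9 -1.1] j [ 10.  25. -18.   0. -47. -25.]
```

Call:
{"api": "step_arm", "payload": {
  "targets": "-0.1 0 0 0;0 0 0 0"
}}

```text
time_s: 22.43
tcp_pos: [0.5683, -0.0574, 0.0747]
ee_rot: [[-0.245, -0.969, -0.001], [-0.969, 0.245, -0.001], [0.001, 0.001, -1.0]]
wrist_force: [-1.2, -4.5, 0.1]
gripper_width: 0.254
gripper_force: 29.9
```

Call:
{"api": "step_arm", "payload": {
  "targets": "-0.1 0 0 0;0 0 0 0"
}}

```text
time_s: 22.6
tcp_pos: [0.5683, -0.0572, 0.0749]
ee_rot: [[-0.245, -0.969, -0.002], [-0.969, 0.245, -0.002], [0.003, 0.001, -1.0]]
wrist_force: [-1.0, -7.7, 0.7]
gripper_width: 0.252
gripper_force: 30.0
```

```bash
python3 -c "
from h import *
where()
c=cap('top');f=c['frame']
# pale wood near the outfeed: mask
hs=cv2.cvtColor(f,cv2.COLOR_BGR2HSV);m=cv2.inRange(hs,(10,70,130),(22,200,255));m[:195]=0;m[222:]=0;m[:,:240]=0;m[:,275:]=0
q=cv2.findNonZero(m);print(None if q is None else (len(q),q.reshape(-1,2).min(0),q.reshape(-1,2).max(0)))
print('expected stop face on z44, y -20,0:',proj(c,(*ch(175,-20),.044)),proj(c,(*ch(175,0),.044)))
for v in range(196,206): print(v,f[v,242:262].tolist()[::3])
"
```

```text
t 22.6 chute mm [-83.6   0.8] z 74.9 yaw err 0.03 Rz [-0.0016 -0.0023 -1.    ] w 0.252 gf 30.0 F [-1.  -7.7  0.7] j [ 11.  25. -18.   0. -47. -25.]
(26, array([240, 195], dtype=int32), array([269, 218], dtype=int32))
expected stop face on z44, y -20,0: (np.float64(249.9702897941845), np.float64(197.43966427659268)) (np.float64(248.19657878164705), np.float64(203.97707824714755))
196 [[45, 80, 154], [91, 97, 116], [109, 110, 117], [86, 93, 94], [155, 164, 172], [147, 156, 166], [128, 138, 155]]
197 [[37, 61, 125], [102, 107, 118], [104, 107, 112], [93, 134, 167], [156, 165, 173], [142, 154, 162], [153, 175, 186]]
198 [[39, 60, 117], [112, 115, 119], [104, 107, 112], [103, 174, 219], [159, 180, 194], [159, 181, 193], [168, 193, 205]]
199 [[40, 58, 117], [110, 115, 118], [119, 133, 140], [150, 184, 206], [166, 192, 205], [174, 199, 211], [176, 203, 216]]
200 [[74, 96, 135], [146, 167, 177], [160, 183, 195], [172, 197, 210], [177, 203, 215], [181, 207, 220], [186, 212, 225]]
201 [[152, 178, 192], [169, 195, 207], [176, 201, 213], [181, 206, 219], [185, 211, 223], [188, 214, 228], [194, 219, 231]]
202 [[174, 200, 212], [178, 204, 216], [184, 209, 222], [188, 214, 226], [192, 217, 230], [195, 221, 233], [198, 224, 236]]
203 [[181, 207, 220], [187, 213, 225], [191, 217, 229], [194, 219, 233], [196, 222, 235], [199, 225, 238], [198, 224, 236]]
204 [[189, 215, 228], [193, 219, 231], [195, 222, 235], [198, 224, 237], [201, 227, 239], [202, 228, 241], [193, 220, 232]]
205 [[195, 221, 234], [197, 223, 236], [200, 227, 239], [201, 228, 240], [204, 230, 241], [205, 232, 242], [185, 211, 223]]
```

Contact with the stop: the force rises to 8 N, motion stalls, and pale wood at (251,198) sits right against the stop face. I draw the shoe back and lift it.

Call:
{"api": "step_arm", "payload": {
  "targets": "0.3 0 0 0;0.5 0 0 0;0.8 0 0 0;1 0 0 0;1.2 0 -0.1 0;1.2 0 0 0;1.2 0 0 0;1.2 0 0 0;1.2 0 0 0;1.2 0 -0.1 0;1.2 0 -0.3 0;1.2 0 -0.8 0"
}}

```text
time_s: 23.65
tcp_pos: [0.5377, -0.1751, 0.0869]
ee_rot: [[-0.246, -0.969, -0.003], [-0.969, 0.246, 0.0], [0.0, 0.003, -1.0]]
wrist_force: [-0.0, -0.5, -1.2]
gripper_width: 0.253
gripper_force: 29.9
```

Call:
{"api": "step_arm", "payload": {
  "targets": "1 0 -1 0;0.5 0 -1.5 0;0.5 0 -1.5 0;1.5 -0.1 0 0;2 -0.2 0 0;2.5 -0.3 0 0;2.5 -0.3 0 0;2.5 -0.3 0 0;2.5 -0.4 0 0;2.5 -0.4 0 0;2.5 -0.4 0 0;1.5 -0.3 0 0"
}}

```text
time_s: 24.65
tcp_pos: [0.5107, -0.3967, 0.1287]
ee_rot: [[-0.247, -0.969, 0.001], [-0.969, 0.247, -0.001], [0.001, -0.002, -1.0]]
wrist_force: [0.2, 0.1, -0.7]
gripper_width: 0.247
gripper_force: 29.9
```

```bash
python3 -c "
from h import *
where();delta((.5048,-.4273),.0577)
c=cap('top');d=cap('scene')
f=c['frame'];hs=cv2.cvtColor(f,cv2.COLOR_BGR2HSV);m=cv2.inRange(hs,(10,60,130),(24,200,255))
for i,g in(('top',f),('scene',d['frame'])):
  hs=cv2.cvtColor(g,cv2.COLOR_BGR2HSV);m=cv2.inRange(hs,(10,60,130),(22,200,255))
  C=c if i=='top' else d
  for x in range(-280,180,20):
    u,v=proj(C,(*ch(x,-5),.044)); u,v=int(round(u)),int(round(v)); print(i,x,(u,v),g[v,u].tolist(),end=' | ')
"
```

```text
t 24.65 chute mm [-426.9  -26.8] z 128.7 yaw err -0.06 Rz [ 0.0014 -0.0012 -1.    ] w 0.247 gf 29.9 F [ 0.2  0.1 -0.7] j [-24.  28.  -4.   0. -58.   9.]
tool cm [ 3.11 -0.18  7.11]
top -280 (401, 239) [154, 180, 192] | top -260 (395, 238) [116, 137, 148] | top -240 (388, 236) [126, 136, 134] | top -220 (381, 234) [126, 136, 135] | top -200 (374, 233) [171, 184, 182] | top -180 (367, 231) [171, 183, 182] | top -160 (361, 230) [169, 181, 179] | top -140 (354, 228) [169, 180, 178] | top -120 (347, 226) [168, 180, 178] | top -100 (340, 225) [168, 180, 178] | top -80 (334, 223) [169, 181, 181] | top -60 (327, 221) [168, 180, 179] | top -40 (320, 220) [168, 179, 179] | top -20 (314, 218) [0, 214, 234] | top 0 (307, 216) [0, 214, 232] | top 20 (300, 215) [101, 121, 80] | top 40 (293, 213) [105, 125, 83] | top 60 (287, 212) [45, 44, 48] | top 80 (280, 210) [42, 41, 44] | top 100 (273, 208) [84, 103, 68] | top 120 (267, 207) [73, 112, 132] | top 140 (260, 205) [63, 122, 165] | top 160 (254, 204) [64, 122, 165] | scene -280 (262, 303) [109, 123, 123] | scene -260 (270, 299) [110, 123, 124] | scene -240 (277, 295) [110, 122, 123] | scene -220 (284, 291) [110, 123, 124] | scene -200 (291, 288) [123, 137, 137] | scene -180 (297, 284) [168, 184, 184] | scene -160 (304, 280) [167, 183, 183] | scene -140 (311, 276) [166, 183, 182] | scene -120 (317, 273) [166, 182, 182] | scene -100 (324, 269) [164, 180, 181] | scene -80 (330, 266) [166, 183, 182] | scene -60 (336, 262) [166, 183, 182] | scene -40 (342, 259) [167, 183, 183] | scene -20 (348, 255) [164, 181, 182] | scene 0 (354, 252) [100, 149, 187] | scene 20 (360, 249) [81, 101, 81] | scene 40 (365, 246) [82, 103, 85] | scene 60 (371, 243) [135, 150, 151] | scene 80 (376, 239) [167, 183, 183] | scene 100 (382, 236) [170, 186, 186] | scene 120 (387, 233) [168, 183, 184] | scene 140 (392, 230) [169, 185, 185] | scene 160 (398, 228) [167, 183, 184] |
```

The channel behind is empty and pale wood fills the outfeed. I set the shoe back at its starting pose.

Call:
{"api": "step_arm", "payload": {
  "targets": "1 -0.1 0 -0.3;1.2 -0.1 0 0;0.9 0 1 0;0 0 1.2 0;0 0 1.2 0;0 0 1.2 0;0 0 1 0;0 0 0.5 0;0 0 0.3 0;0 0 0 0;0 0 0 0"
}}

```text
time_s: 25.67
tcp_pos: [0.5059, -0.4244, 0.0638]
ee_rot: [[-0.24, -0.971, 0.0], [-0.971, 0.24, -0.0], [0.0, -0.001, -1.0]]
wrist_force: [-0.6, -0.2, -0.6]
gripper_width: 0.249
gripper_force: 29.9
```

```bash
python3 -c "
from h import *
where();delta((.5048,-.4273),.0577)
c=cap('top')
for x in range(150,196,3):
    u,v=proj(c,(*ch(x,0),.046)); print(x,cv2.getRectSubPix(c['frame'],(1,1),(u,v))[0,0].tolist(),end=' ')
"
```

```text
t 25.67 chute mm [-454.9  -29. ] z 63.8 yaw err 0.36 Rz [ 5.e-04 -5.e-04 -1.e+00] w 0.249 gf 29.9 F [-0.6 -0.2 -0.6] j [-26.  33.  -5.   0. -51.  12.]
tool cm [0.31 0.04 0.61]
150 [68, 126, 170] 153 [69, 127, 171] 156 [70, 127, 171] 159 [68, 127, 170] 162 [68, 127, 171] 165 [69, 127, 170] 168 [69, 127, 170] 171 [69, 126, 170] 174 [69, 122, 165] 177 [73, 104, 133] 180 [88, 95, 105] 183 [102, 104, 110] 186 [106, 108, 113] 189 [97, 100, 114] 192 [67, 78, 113] 195 [40, 59, 113]
```

Call:
{"api": "step_arm", "payload": {
  "targets": "0.3 0 0.3 0;0 0 0.2 0;0 0 0.1 0;0 0 0 0;0 0 0 0"
}}

```text
time_s: 26.13
tcp_pos: [0.5048, -0.4274, 0.0576]
ee_rot: [[-0.24, -0.971, 0.0], [-0.971, 0.24, -0.0], [0.0, -0.0, -1.0]]
wrist_force: [0.2, -0.1, -0.3]
gripper_width: 0.25
gripper_force: 29.9
```

```bash
python3 -c "
from h import *
where();delta((.5048,-.4273),.0577)"
```

```text
t 26.13 chute mm [-458.1  -28.7] z 57.6 yaw err 0.32 Rz [ 2.e-04 -2.e-04 -1.e+00] w 0.25 gf 29.9 F [ 0.2 -0.1 -0.3] j [-26.  34.  -5.   0. -51.  12.]
tool cm [-0.01  0.   -0.01]
```

Back at the original pose and on the mat. I release, rise and move clear.

Call:
{"api": "step_arm", "payload": {
  "targets": "0 0 0 0;0 0 0 0;0 0 0 0;0 0 0 0;0 0 0 0;0 0 -0.8 0;0 0 -1.5 0;0 0 -2 0;0 0 -2.5 0;0 0 -2.5 0;0 0 -2.5 0;0 0 -2.5 0",
  "claw": 5
}}

```text
time_s: 27.13
tcp_pos: [0.5047, -0.4272, 0.2026]
ee_rot: [[-0.24, -0.971, 0.001], [-0.971, 0.24, -0.0], [0.0, -0.001, -1.0]]
wrist_force: [0.8, -0.3, 0.4]
gripper_width: 0.574
gripper_force: 0.0
```

Call:
{"api": "step_arm", "payload": {
  "targets": "0 0 -2 0;2 3 0 0;2 3 0 0;2 3 0 0;2 3 0 0;2 3 0 0;2 3 0 0;0 0 0 0;0 0 0 0"
}}

```text
time_s: 27.88
tcp_pos: [0.2996, -0.5011, 0.2216]
ee_rot: [[-0.243, -0.97, 0.001], [-0.97, 0.243, -0.001], [0.001, -0.001, -1.0]]
wrist_force: [0.6, 0.1, 0.4]
gripper_width: 0.577
gripper_force: 0.0
```

Run:
```python
from h import *
where();c=cap('top');d=cap('scene')
for n,C in(('top',c),('scene',d)):
    m=cv2.inRange(cv2.cvtColor(C['frame'],cv2.COLOR_BGR2HSV),(24,180,120),(34,255,255))
    for q in cv2.findContours(m,cv2.RETR_EXTERNAL,cv2.CHAIN_APPROX_NONE)[0]:
        if cv2.contourArea(q)>30: print(n,np.round(cv2.minAreaRect(q),1) if 0 else cv2.minAreaRect(q))
a=cv2.imread('pics/top0.png');b=cv2.imread('pics/scene0.png')
for n,x,y in(('top',a,c['frame']),('scene',b,d['frame'])):
    df=cv2.absdiff(x,y).max(2)>60
    for q in cv2.findContours(cv2.morphologyEx(df.astype('uint8'),cv2.MORPH_OPEN,np.ones((3,3))),cv2.RETR_EXTERNAL,cv2.CHAIN_APPROX_NONE)[0]:
        if cv2.contourArea(q)>12: print(n,'changed',cv2.boundingRect(q))
```

```text
t 27.88 chute mm [-580.   152.1] z 221.6 yaw err 0.15 Rz [ 9.e-04 -1.e-03 -1.e+00] w 0.577 gf 0.0 F [0.6 0.1 0.4] j [-43.  18.  -6.   0. -66.  29.]
top ((435.1185607910156, 288.1082763671875), (9.036581039428711, 16.347074508666992), 23.96249008178711)
top ((439.7941589355469, 241.32354736328125), (24.496097564697266, 11.884244918823242), 14.03624439239502)
top ((311.29461669921875, 213.145263671875), (15.202095985412598, 32.98081970214844), 14.931418418884277)
top changed (340, 427, 9, 19)
top changed (306, 417, 9, 5)
top changed (255, 407, 33, 32)
top changed (418, 402, 55, 78)
top changed (279, 379, 11, 12)
top changed (455, 365, 59, 75)
top changed (299, 349, 120, 131)
top changed (360, 344, 59, 61)
top changed (591, 324, 49, 55)
top changed (529, 270, 43, 40)
top changed (172, 251, 35, 20)
top changed (410, 232, 203, 177)
top changed (337, 223, 28, 19)
top changed (317, 217, 20, 17)
top changed (249, 198, 6, 6)
scene changed (293, 247, 65, 43)
scene changed (160, 187, 52, 35)
scene changed (167, 182, 8, 4)
scene changed (369, 180, 21, 19)
scene changed (23, 176, 11, 8)
scene changed (196, 163, 5, 9)
scene changed (0, 146, 107, 128)
scene changed (7, 141, 33, 8)
scene changed (67, 134, 17, 11)
scene changed (45, 129, 20, 15)
scene changed (191, 93, 41, 75)
scene changed (60, 82, 34, 49)
scene changed (171, 46, 15, 28)
scene changed (206, 27, 6, 5)
scene changed (154, 3, 16, 36)
scene changed (189, 0, 8, 21)
scene changed (95, 0, 71, 128)
scene changed (19, 0, 80, 114)
```

```bash
python3 -c "
from station import r
print(r.finish_job())"
```

```text
the job is handed in; nothing more can be done
None
```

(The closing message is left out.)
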